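# Count brayer rollers on a tipping pocket board

### The job

Lay the two stray rollers from the table in the low channel of the counting board with the other three, while the board hangs at home. Then tip the board by its bar steadily right over, so that a roller drops into each of the three pockets, and tip it all the way back home so that the two left over roll back into the channel. Do not fling the board, and leave the other things on the table where they are.

Things in the scene. Friction and masses are not known exactly. Their poses are not given: they have to be found in the camera images.
- tray (a joint): the tipping of the counting board about its pivot axis, rad: 0 = home, the channel end hanging low (board tilted 0.45 rad), 0.45 = level, 0.90 = tipped right over, channel end high; stops at 0 and 0.90. The pivot is stiff (about 0.8 N m, up to 5 N at the bar, either way) and stays where it is left
- pivot (a point): middle of the pivot axis, 115 mm above the table, on the fixed wooden stand (foot 150 x 150 mm, 10 mm thick; two upright cheeks, 138 mm over their outsides, up to z = 137 mm). Its frame does not tip: z up, y along the pivot axis, -x toward the channel and bar end
- deck (a point): point on the board's deck (top face) right above the pivot axis, 12 mm from the axis. Its frame tips with the board, about y: x along the board, y along the pivot axis, z out of the deck; at home x points 0.45 rad above level. Board: plywood, 308 mm long outside, 108 mm wide, 96 mm clear between side walls that stand 20 mm above the deck
- channel (a point): middle of the plain channel on the deck, deck-frame x = -96 mm (frame as deck). The channel runs from the low end wall at deck-frame x = -167 mm up to the first pocket at x = -25 mm; five rollers side by side take up 120 mm of it. Then come three cross pockets (grooves 30 mm wide, 25 mm deep, 8 mm of deck between), then plain deck from x = 81 mm to the far wall at 127 mm
- bar (a point): centre of the wooden bar by which the board is tipped: 13 mm thick, 84 mm clear between its two arms, parallel to the pivot axis. It is carried beyond the channel end wall, at deck-frame x = -232 mm, z = +38 mm, so 237 mm from the pivot axis; its frame tips with the board
- pocket_0 (a point): centre of a roller lying in pocket 0 (nearest the channel), 13 mm below the deck, at deck-frame x = -10 mm; frame as deck. A roller in a pocket lies about flush (1 mm below the deck), so other rollers roll over it when the board is tipped well over
- pocket_1 (a point): centre of a roller lying in pocket 1 (the middle one), 13 mm below the deck, at deck-frame x = 28 mm; frame as deck. A roller in a pocket lies about flush (1 mm below the deck), so other rollers roll over it when the board is tipped well over
- pocket_2 (a point): centre of a roller lying in pocket 2 (farthest from the channel), 13 mm below the deck, at deck-frame x = 66 mm; frame as deck. A roller in a pocket lies about flush (1 mm below the deck), so other rollers roll over it when the board is tipped well over
- roller_a_mid (a point): centre of a spare brayer roller: hard, polished black cylinder with steel end caps, 24 mm thick, 90 mm long, 50 g, its own x along its length; it rolls and slides easily (and its y and z turn as it rolls). Starts in the channel of the board
- roller_b_mid (a point): centre of a spare brayer roller: hard, polished black cylinder with steel end caps, 24 mm thick, 90 mm long, 50 g, its own x along its length; it rolls and slides easily (and its y and z turn as it rolls). Starts in the channel of the board
- roller_c_mid (a point): centre of a spare brayer roller: hard, polished black cylinder with steel end caps, 24 mm thick, 90 mm long, 50 g, its own x along its length; it rolls and slides easily (and its y and z turn as it rolls). Starts in the channel of the board
- roller_d_mid (a point): centre of a spare brayer roller: hard, polished black cylinder with steel end caps, 24 mm thick, 90 mm long, 50 g, its own x along its length; it rolls and slides easily (and its y and z turn as it rolls). A stray: starts lying on the table among the clutter, with a bystander close beside one half of it
- roller_e_mid (a point): centre of a spare brayer roller: hard, polished black cylinder with steel end caps, 24 mm thick, 90 mm long, 50 g, its own x along its length; it rolls and slides easily (and its y and z turn as it rolls). A stray: starts lying on the table among the clutter, with a bystander close beside one half of it
- ink_tin: bystander: round white and dark ink tin, 68 mm across, 51 mm high, beside a stray roller; origin at the centre of its underside
- lino_block: bystander: mounted lino block 60 x 75 x 21 mm, beside a stray roller; origin at the centre of its underside
- tape_roll: bystander: flat roll of masking tape, 104 mm across, 25 mm high; origin at the centre of its underside
- bottle: bystander: slim bottle, 60 mm across, 214 mm tall, standing; origin at the centre of its underside
- mug: bystander: mug, 78 mm across, 116 mm with the handle, 101 mm high; origin at the centre of its underside
- grey_tape: bystander: roll of grey tape, 97 mm across, 48 mm high; origin at the centre of its underside
- baren: bystander: wooden rubbing disc with knob, 108 mm across, 48 mm high; origin at the centre of its underside

How it is judged (in metres and radians):
On the way, in this order (a step that is already met when the one before it is completed fails the run):
1. both stray rollers lie released in the channel, with the board at home (value of joint tray below 0.05 rad and x of roller_d_mid in the frame of deck between -0.17 and -0.022 m and y of roller_d_mid in the frame of deck between -0.03 and 0.03 m and z of roller_d_mid in the frame of deck between 0.006 and 0.022 m and contact force between the fingers and roller_d below 0.1 N and linear speed of each of roller_d, roller_e below 0.05 m/s and x of roller_e_mid in the frame of deck between -0.17 and -0.022 m and y of roller_e_mid in the frame of deck between -0.03 and 0.03 m and z of roller_e_mid in the frame of deck between 0.006 and 0.022 m and contact force between the fingers and roller_e below 0.1 N), for 0.2 s.
2. the board is tipped right over (at least 0.78 of 0.90 rad) (value of joint tray above 0.78 rad), for 0.3 s.
At the end, for the whole second after the job is handed in: The board is home (within 0.05 rad), each of the three pockets holds a roller (centre within 6 mm along the board, 12 mm across, 5 mm in height of the pocket's), the other two lie on the deck in the channel, and all rollers are at rest (value of joint tray below 0.05 rad and ((x of roller_a_mid in the frame of pocket_0 between -0.006 and 0.006 m and y of roller_a_mid in the frame of pocket_0 between -0.012 and 0.012 m and z of roller_a_mid in the frame of pocket_0 between -0.005 and 0.005 m) or (x of roller_b_mid in the frame of pocket_0 between -0.006 and 0.006 m and y of roller_b_mid in the frame of pocket_0 between -0.012 and 0.012 m and z of roller_b_mid in the frame of pocket_0 between -0.005 and 0.005 m) or (x of roller_c_mid in the frame of pocket_0 between -0.006 and 0.006 m and y of roller_c_mid in the frame of pocket_0 between -0.012 and 0.012 m and z of roller_c_mid in the frame of pocket_0 between -0.005 and 0.005 m) or (x of roller_d_mid in the frame of pocket_0 between -0.006 and 0.006 m and y of roller_d_mid in the frame of pocket_0 between -0.012 and 0.012 m and z of roller_d_mid in the frame of pocket_0 between -0.005 and 0.005 m) or (x of roller_e_mid in the frame of pocket_0 between -0.006 and 0.006 m and y of roller_e_mid in the frame of pocket_0 between -0.012 and 0.012 m and z of roller_e_mid in the frame of pocket_0 between -0.005 and 0.005 m)) and ((x of roller_a_mid in the frame of pocket_1 between -0.006 and 0.006 m and y of roller_a_mid in the frame of pocket_1 between -0.012 and 0.012 m and z of roller_a_mid in the frame of pocket_1 between -0.005 and 0.005 m) or (x of roller_b_mid in the frame of pocket_1 between -0.006 and 0.006 m and y of roller_b_mid in the frame of pocket_1 between -0.012 and 0.012 m and z of roller_b_mid in the frame of pocket_1 between -0.005 and 0.005 m) or (x of roller_c_mid in the frame of pocket_1 between -0.006 and 0.006 m and y of roller_c_mid in the frame of pocket_1 between -0.012 and 0.012 m and z of roller_c_mid in the frame of pocket_1 between -0.005 and 0.005 m) or (x of roller_d_mid in the frame of pocket_1 between -0.006 and 0.006 m and y of roller_d_mid in the frame of pocket_1 between -0.012 and 0.012 m and z of roller_d_mid in the frame of pocket_1 between -0.005 and 0.005 m) or (x of roller_e_mid in the frame of pocket_1 between -0.006 and 0.006 m and y of roller_e_mid in the frame of pocket_1 between -0.012 and 0.012 m and z of roller_e_mid in the frame of pocket_1 between -0.005 and 0.005 m)) and ((x of roller_a_mid in the frame of pocket_2 between -0.006 and 0.006 m and y of roller_a_mid in the frame of pocket_2 between -0.012 and 0.012 m and z of roller_a_mid in the frame of pocket_2 between -0.005 and 0.005 m) or (x of roller_b_mid in the frame of pocket_2 between -0.006 and 0.006 m and y of roller_b_mid in the frame of pocket_2 between -0.012 and 0.012 m and z of roller_b_mid in the frame of pocket_2 between -0.005 and 0.005 m) or (x of roller_c_mid in the frame of pocket_2 between -0.006 and 0.006 m and y of roller_c_mid in the frame of pocket_2 between -0.012 and 0.012 m and z of roller_c_mid in the frame of pocket_2 between -0.005 and 0.005 m) or (x of roller_d_mid in the frame of pocket_2 between -0.006 and 0.006 m and y of roller_d_mid in the frame of pocket_2 between -0.012 and 0.012 m and z of roller_d_mid in the frame of pocket_2 between -0.005 and 0.005 m) or (x of roller_e_mid in the frame of pocket_2 between -0.006 and 0.006 m and y of roller_e_mid in the frame of pocket_2 between -0.012 and 0.012 m and z of roller_e_mid in the frame of pocket_2 between -0.005 and 0.005 m)) and ((x of roller_a_mid in the frame of deck between -0.17 and -0.022 m and y of roller_a_mid in the frame of deck between -0.03 and 0.03 m and z of roller_a_mid in the frame of deck between 0.006 and 0.022 m) or (x of roller_a_mid in the frame of pocket_0 between -0.006 and 0.006 m and y of roller_a_mid in the frame of pocket_0 between -0.012 and 0.012 m and z of roller_a_mid in the frame of pocket_0 between -0.005 and 0.005 m) or (x of roller_a_mid in the frame of pocket_1 between -0.006 and 0.006 m and y of roller_a_mid in the frame of pocket_1 between -0.012 and 0.012 m and z of roller_a_mid in the frame of pocket_1 between -0.005 and 0.005 m) or (x of roller_a_mid in the frame of pocket_2 between -0.006 and 0.006 m and y of roller_a_mid in the frame of pocket_2 between -0.012 and 0.012 m and z of roller_a_mid in the frame of pocket_2 between -0.005 and 0.005 m)) and ((x of roller_b_mid in the frame of deck between -0.17 and -0.022 m and y of roller_b_mid in the frame of deck between -0.03 and 0.03 m and z of roller_b_mid in the frame of deck between 0.006 and 0.022 m) or (x of roller_b_mid in the frame of pocket_0 between -0.006 and 0.006 m and y of roller_b_mid in the frame of pocket_0 between -0.012 and 0.012 m and z of roller_b_mid in the frame of pocket_0 between -0.005 and 0.005 m) or (x of roller_b_mid in the frame of pocket_1 between -0.006 and 0.006 m and y of roller_b_mid in the frame of pocket_1 between -0.012 and 0.012 m and z of roller_b_mid in the frame of pocket_1 between -0.005 and 0.005 m) or (x of roller_b_mid in the frame of pocket_2 between -0.006 and 0.006 m and y of roller_b_mid in the frame of pocket_2 between -0.012 and 0.012 m and z of roller_b_mid in the frame of pocket_2 between -0.005 and 0.005 m)) and ((x of roller_c_mid in the frame of deck between -0.17 and -0.022 m and y of roller_c_mid in the frame of deck between -0.03 and 0.03 m and z of roller_c_mid in the frame of deck between 0.006 and 0.022 m) or (x of roller_c_mid in the frame of pocket_0 between -0.006 and 0.006 m and y of roller_c_mid in the frame of pocket_0 between -0.012 and 0.012 m and z of roller_c_mid in the frame of pocket_0 between -0.005 and 0.005 m) or (x of roller_c_mid in the frame of pocket_1 between -0.006 and 0.006 m and y of roller_c_mid in the frame of pocket_1 between -0.012 and 0.012 m and z of roller_c_mid in the frame of pocket_1 between -0.005 and 0.005 m) or (x of roller_c_mid in the frame of pocket_2 between -0.006 and 0.006 m and y of roller_c_mid in the frame of pocket_2 between -0.012 and 0.012 m and z of roller_c_mid in the frame of pocket_2 between -0.005 and 0.005 m)) and ((x of roller_d_mid in the frame of deck between -0.17 and -0.022 m and y of roller_d_mid in the frame of deck between -0.03 and 0.03 m and z of roller_d_mid in the frame of deck between 0.006 and 0.022 m) or (x of roller_d_mid in the frame of pocket_0 between -0.006 and 0.006 m and y of roller_d_mid in the frame of pocket_0 between -0.012 and 0.012 m and z of roller_d_mid in the frame of pocket_0 between -0.005 and 0.005 m) or (x of roller_d_mid in the frame of pocket_1 between -0.006 and 0.006 m and y of roller_d_mid in the frame of pocket_1 between -0.012 and 0.012 m and z of roller_d_mid in the frame of pocket_1 between -0.005 and 0.005 m) or (x of roller_d_mid in the frame of pocket_2 between -0.006 and 0.006 m and y of roller_d_mid in the frame of pocket_2 between -0.012 and 0.012 m and z of roller_d_mid in the frame of pocket_2 between -0.005 and 0.005 m)) and ((x of roller_e_mid in the frame of deck between -0.17 and -0.022 m and y of roller_e_mid in the frame of deck between -0.03 and 0.03 m and z of roller_e_mid in the frame of deck between 0.006 and 0.022 m) or (x of roller_e_mid in the frame of pocket_0 between -0.006 and 0.006 m and y of roller_e_mid in the frame of pocket_0 between -0.012 and 0.012 m and z of roller_e_mid in the frame of pocket_0 between -0.005 and 0.005 m) or (x of roller_e_mid in the frame of pocket_1 between -0.006 and 0.006 m and y of roller_e_mid in the frame of pocket_1 between -0.012 and 0.012 m and z of roller_e_mid in the frame of pocket_1 between -0.005 and 0.005 m) or (x of roller_e_mid in the frame of pocket_2 between -0.006 and 0.006 m and y of roller_e_mid in the frame of pocket_2 between -0.012 and 0.012 m and z of roller_e_mid in the frame of pocket_2 between -0.005 and 0.005 m)) and linear speed of each of roller_a, roller_b, roller_c, roller_d, roller_e below 0.03 m/s); the robot touches nothing.
It fails at once if a bystander is pushed more than 30 mm or tipped over (distance of any of ink_tin, lino_block, tape_roll, bottle, mug, grey_tape, baren from where it was at the start of the episode above 0.03 m or angle between any of ink_tin, lino_block, tape_roll, bottle, mug, grey_tape, baren's own z axis and vertical above 0.35 rad).
It fails at once if the board is flung (faster than 3 rad/s) (velocity of joint tray above 3 rad/s or velocity of joint tray below -3 rad/s).
It also fails if it takes over 72 s, if anything falls off the work surface, if the arm or the gripper's body presses on something with over 40 N, if the wrist force passes 120 N, or if a joint passes its speed limit or range.

### The arm

A 6-joint arm with a two-finger parallel gripper is mounted at the origin on a cart in front of the work surface, level with it; the furniture and walls round the work are solid. World frame = base frame: x ahead of the robot, y to its left, z up, the work surface at z = 0. Lengths are in mm, angles in rad, forces in N, time in s.
With the tool pointing down it reaches from about 250 to 775 mm from the base axis. Payload 8.9 kg.
Tool frame: the origin (TCP) lies between the finger pads; the fingertips stand 14 mm ahead of it and the grasp point (between the pads) lies 5 mm behind it (arm.tip_reach is the z of the fingertips in the tool frame, in mm); z points along the fingers, x is the direction in which the jaws open and shut, and the axes are right-handed (so a half turn about z gives the same grasp; the last joint's range is limited). The gripper opens to 85 mm and grips with 20 to 120 N. Pads are 22 mm wide; open, the fingers measure 114 mm over their backs; the gripper's body (76 mm by 85 mm) begins 54 mm behind the grasp point. The pads swing forward as they close: fully open they stand 13 mm farther back than shut.
Start: joints at [1.17, 0.291, -0.153, 1.127, 0, 1.431], TCP at [135.874, 507.111, 245.305] pointing down, gripper open.
Joint ranges: [-2.52, 2.52], [-0.91, 1.74], [-1.3, 1.37], [-1.96, 2.02], [-1.52, 1.47], [-3.14, 3.14]. Speed limits (rad/s): [2.22, 2.22, 2.79, 3.14, 3.14, 3.14].

### API

Orientations are given as a unit quaternion [w, x, y, z].
In Python, from plant import arm, vision, close_job gives the robot as it stands. The module is installed in compiled form; this text tells all that it offers.
- The arm moves only by the tool drive_tool, never from a script. Its arguments are lists of equal length, an entry for each row: "delta_pos": the shift along the tool's x, y, z in m, a list of three; "yaw": the turn about the tool's z in degrees; "fingers": the finger opening in m, from 0 to 0.0854. A call has 1 to 10 rows; each row shifts and turns the pose as measured when the row begins, along the tool's axes as they then stand; what a row does not reach is not made up. A row lasts 1/8 s, in which the tool goes at most 62.5 mm and 10.7 degrees, less where a joint would pass 70% of its speed; a pose out of reach is approached as far as the arm can. A call with a gripper value outside its range is refused whole. The fingers move at their own pace and stop on an object; "grip_force" is the grip in N (left out, the last holds). Time passes only in rows, so rows that do not move let the fingers close. It gives the time, the measured TCP pose, the force and the opening at its end, in the units of the state.
- arm.observe(): the state, without advancing time (a new reading comes with each control period).
- vision.read_camera(name): name is "scene" or "top" or "wrist"; returns the picture (400x640x3 uint8, blue, green, red); there is no depth.
- vision.calibration(name): a dict with "camera_matrix" (3x3 intrinsics, pixels), "rvec" (rotation vector, rad) and "tvec" (3), from world to camera coordinates, as OpenCV has them; the wrist camera has in their place "tool_from_camera" (4x4, takes a point from camera to tool coordinates, whose origin is the TCP and whose axes are the tool frame's). Camera axes: x right, y down, z forward; pixel columns grow to the right and rows downward; lengths in mm; the calibration is good to about 2 mm. A picture is of the moment at which its call begins: read the wrist's pose just before it. calibration takes no time and is no camera call.
- close_job(): hands the job in, once; it reports no verdict.
The state is a dict: "time": time; "q": joint angles; "qvel": joint speeds; "tau": joint torques, N m; "eef_pos": TCP position; "tcp_rot": TCP orientation; "ft_force": force on the tool from outside, world axes, zero at the start; "ft_torque": the same for the moment, N m; "opening": opening from 0.0 (shut) to 1.0 (fully open).
Only numpy, scipy, OpenCV 4.12 (cv2) and the standard library are available. Lean on these libraries where they do the work, as an engineer would, in place of code of your own. Each camera call takes 0.05 s, during which the arm holds its last target. There are 200 camera calls.

## Working session

There is one attempt and no reset: what is moved stays moved. The work goes in short steps, Python scripts to look and compute and a tool call to move; the robot and the scene stay as the last step left them, time stands still between calls to the robot, and variables do not carry over. Pictures are saved under pics/ and viewed, about 8 in all and at most 12, crops included, and the job is handed in when it is done.

Besides the shell and the picture viewer there is one more tool, called as a command line: name --pt "numbers of a row" for each row, then --argument value for the rest. drive_tool: Moves the arm, as the interface text tells. Its arguments: {"type":"object","properties":{"delta_pos":{"type":"array","items":{"type":"array","items":{"type":"number"}}},"yaw":{"type":"array","items":{"type":"number"}},"fingers":{"type":"array","items":{"type":"number"}},"grip_force":{"type":"number"}},"required":["delta_pos","yaw","fingers"]}

```bash
mkdir -p pics; cat > h.py <<'E'
import numpy as np, cv2
from plant import arm, vision, close_job
from scipy.spatial.transform import Rotation as R
def snap(name,fn,crop=None,scale=1):
    s=arm.observe(); im=vision.read_camera(name)
    if crop: x0,y0,x1,y1=crop; im=im[y0:y1,x0:x1]
    if scale!=1: im=cv2.resize(im,None,fx=scale,fy=scale,interpolation=cv2.INTER_CUBIC)
    cv2.imwrite('pics/'+fn,im); return s
def toolR(s):
    w,x,y,z=s['tcp_rot']; return R.from_quat([x,y,z,w]).as_matrix()
def cam(name,s=None):
    c=vision.calibration(name); K=np.array(c['camera_matrix'],float)
    if name=='wrist':
        T=np.eye(4);T[:3,:3]=toolR(s);T[:3,3]=s['eef_pos']
        M=T@np.array(c['tool_from_camera']); Rc=M[:3,:3].T; t=-Rc@M[:3,3]
    else:
        Rc=cv2.Rodrigues(np.array(c['rvec'],float))[0]; t=np.array(c['tvec'],float).ravel()
    return K,Rc,t
def px2w(name,uv,z,s=None):
    K,Rc,t=cam(name,s); o=-Rc.T@t; d=Rc.T@np.linalg.solve(K,[uv[0],uv[1],1]); return o+d*(z-o[2])/d[2]
def w2px(name,p,s=None):
    K,Rc,t=cam(name,s); q=K@(Rc@np.array(p,float)+t); return q[:2]/q[2]
E
python3 - <<'E'
from h import *
s=snap('top','top0.png'); snap('scene','scene0.png')
print({k:np.round(v,3) for k,v in s.items()})
for n in('top','scene'):
  K,Rc,t=cam(n);print(n,K.tolist(),(-Rc.T@t).round(),Rc.round(2).tolist())
print(vision.calibration('wrist'))
print(toolR(s).round(3))
E
```

```text
{'time': np.float64(0.0), 'q': array([ 1.17 ,  0.291, -0.154,  1.127,  0.   ,  1.431]), 'qvel': array([-0.   , -0.   ,  0.001, -0.   ,  0.002, -0.001]), 'tau': array([ 2.0000e-03, -5.3714e+01,  3.3137e+01,  1.6000e-02, -0.0000e+00,
       -0.0000e+00]), 'eef_pos': array([135.719, 506.705, 244.736]), 'tcp_rot': array([ 0.   ,  0.793,  0.609, -0.001]), 'ft_force': array([0.954, 0.233, 0.516]), 'ft_torque': array([ 0.004, -0.014,  0.008]), 'opening': np.float64(1.0)}
top [[366.0705448623445, 0.0, 313.97047886134], [0.0, 366.0705448623445, 193.14019224099772], [0.0, 0.0, 1.0]] [ 400. -120. 1338.] [[-0.02, -1.0, -0.01], [-0.99, 0.02, -0.14], [0.14, 0.01, -0.99]]
scene [[382.4265380467285, 0.0, 320.41421838246043], [0.0, 382.4265380467285, 197.19520637894047], [0.0, 0.0, 1.0]] [236. 635. 772.] [[-0.91, -0.4, -0.0], [-0.25, 0.57, -0.78], [0.32, -0.72, -0.62]]
{'camera_matrix': array([[339.12108215,   0.        , 321.23278443],
       [  0.        , 339.12108215, 198.69502115],
       [  0.        ,   0.        ,   1.        ]]), 'tool_from_camera': array([[ 9.99999410e-01, -9.47948993e-04, -5.30383330e-04,
        -1.51048197e-01],
       [ 1.06626416e-03,  9.49848266e-01,  3.12709346e-01,
        -8.06754348e+01],
       [ 2.07351177e-04, -3.12709727e-01,  9.49848716e-01,
        -1.27887410e+02],
       [ 0.00000000e+00,  0.00000000e+00,  0.00000000e+00,
         1.00000000e+00]])}
[[ 0.259  0.966 -0.001]
 [ 0.966 -0.259 -0.001]
 [-0.001 -0.    -1.   ]]
```

View pics/top0.png

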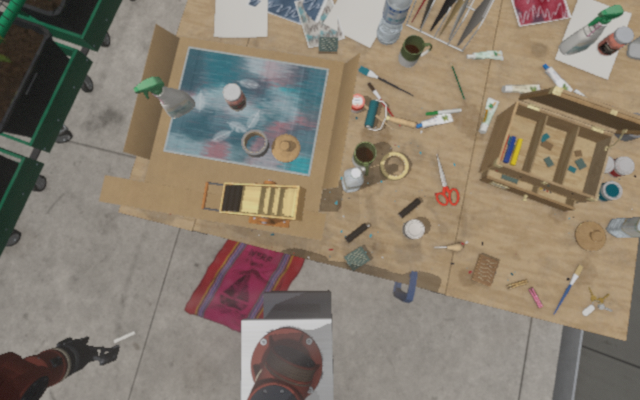

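View pics/scene0.png

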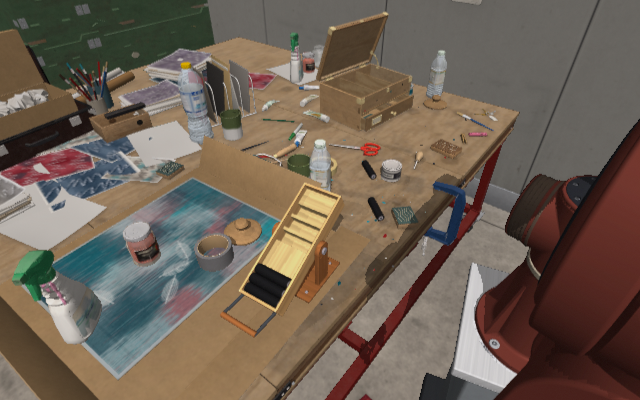

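```bash
python3 - <<'E'
from h import *
s=snap('top','top1.png',(195,130,445,280),3.2)
for n,u,z in [('ra',(411,207),12),('rb',(358,232),12),('tin',(414,228),51),('lino',(358,256),21),('bottle',(352,178),150),('bar',(207,195),30)]:
  print(n,px2w('top',u,z).round())
E
```

```text
ra [ 537. -457.   12.]
rb [ 450. -262.   12.]
tin [ 459. -453.   51.]
lino [ 365. -258.   21.]
bottle [ 622. -233.  150.]
bar [592. 282.  30.]
```

View pics/top1.png

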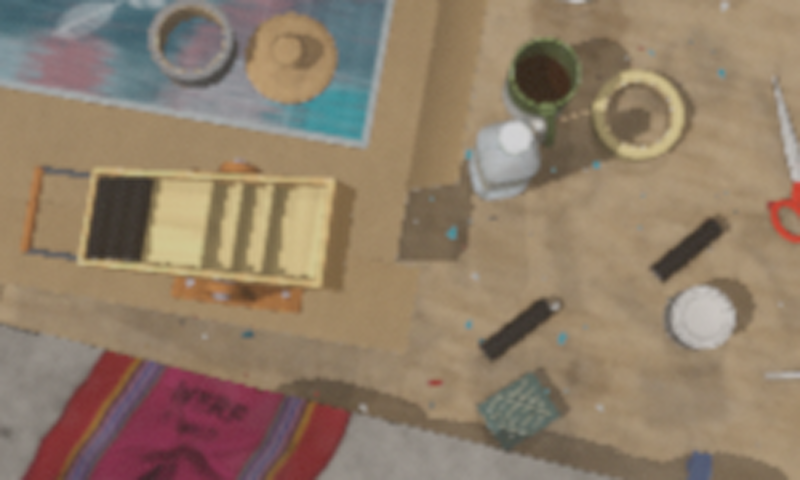

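```bash
cat > geo.py <<'E'
from h import *
def deck2w(p,piv,yaw,tray=0.):
    a=0.45-tray; x,y,z=p; z=z+12
    h=x*np.cos(a)-z*np.sin(a); v=x*np.sin(a)+z*np.cos(a)
    c,s=np.cos(yaw),np.sin(yaw)
    return np.array([piv[0]+c*h-s*y, piv[1]+s*h+c*y, 115+v])
E
python3 - <<'E'
from geo import *
from scipy.optimize import least_squares
U=lambda u,v:np.array([195+(u-1.1)/3.2,130+(v-1.1)/3.2])
# image left = deck -x ; image up = world +x ; deck y: right of deck x. deck x~-y world -> deck y ~ +x world (up)
obs=[((-174,54,20),U(93,169)),((134,54,20),U(336,179)),((134,-54,20),U(325,286)),((-174,-54,20),U(79,265)),((-232,0,38),U(33,210))]
f=lambda v:np.concatenate([w2px('top',deck2w(p,v[:2],v[2]))-o for p,o in obs])
r=least_squares(f,[560,80,-1.57]);print(r.x,r.fun.round(1))
piv=r.x
for n,p in [('bar',(-232,0,38)),('ch',(-96,0,0)),('c4',(-167+12+72,0,12)),('c5',(-167+12+96,0,12))]:
  print(n,deck2w(p,piv,piv[2]).round(1))
for n,a,b in [('E',(657,273),(722,221)),('D',(486,353),(560,302))]:
  A=px2w('top',U(*a),12);B=px2w('top',U(*b),12);d=B-A
  print(n,A.round(),B.round(),((A+B)/2).round(),np.hypot(*d[:2]).round(),'ang',np.degrees(np.arctan2(d[1],d[0])).round(1))
for n,u,z in [('tin',(701,317),51),('lino',(521,409),21),('bottletop',(515,137),214)]: print(n,px2w('top',U(*u),z).round())
for u in [(534,373),(480,405),(566,408),(510,447)]: print(px2w('top',U(*u),21).round())
E
```

```text
[553.62223736  49.6359336   -1.70831771] [ 0.2 -0.2  0.2 -0.4 -0.8  0.2 -0.2  0.1  0.6  0.4]
bar [585.2 278.1  59.1]
ch [566.2 140.4  84. ]
c4 [565.3 134.  100.5]
c5 [562.3 112.6 110.9]
E [ 508. -415.   12.] [ 566. -492.   12.] [ 537. -454.   12.] 96.0 ang -53.0
D [ 422. -220.   12.] [ 478. -305.   12.] [ 450. -262.   12.] 102.0 ang -56.8
tin [ 456. -452.   51.]
lino [ 360. -256.   21.]
bottletop [ 627. -239.  214.]
[ 399. -272.   21.]
[ 365. -211.   21.]
[ 360. -305.   21.]
[ 319. -242.   21.]
```

```bash
cat > plan.py <<'E'
from geo import *
def plan(target,jaw,n,s=None):
    """rows from the present pose to target (mm, jaw angle deg)"""
    s=s or arm.observe(); Rm=toolR(s); p=np.array(s['eef_pos']); a=np.degrees(np.arctan2(Rm[1,0],Rm[0,0]))
    dy=(a-jaw+180)%360-180
    step=(np.array(target,float)-p)/n; rows=[];th=a
    for i in range(n):
        t=np.radians(th); x=np.array([np.cos(t),np.sin(t),0]);y=np.array([np.sin(t),-np.cos(t),0]);
        rows.append([round(float(step@x)/1000,3),round(float(step@y)/1000,3),round(-float(step[2])/1000,3)]); th-=dy/n
    print('pos',p.round(1),'jaw',a.round(1),'tot yaw',round(dy,1),'row yaw',round(dy/n,1),'t',s['time'],'op',s['opening'],'F',np.round(s['ft_force'],1))
    print(rows)
E
python3 -c "
from plan import *
plan((450,-262,140),33.2,20)"
```

```text
pos [135.7 506.8 244.9] jaw 75.0 tot yaw 41.8 row yaw 2.1 t 0.15 op 1.0008512912971106 F [-0.1  0.4 -0.6]
[[-0.033, 0.025, 0.005], [-0.032, 0.026, 0.005], [-0.031, 0.027, 0.005], [-0.03, 0.029, 0.005], [-0.029, 0.03, 0.005], [-0.028, 0.031, 0.005], [-0.027, 0.032, 0.005], [-0.026, 0.033, 0.005], [-0.024, 0.034, 0.005], [-0.023, 0.034, 0.005], [-0.022, 0.035, 0.005], [-0.021, 0.036, 0.005], [-0.019, 0.037, 0.005], [-0.018, 0.037, 0.005], [-0.017, 0.038, 0.005], [-0.015, 0.039, 0.005], [-0.014, 0.039, 0.005], [-0.012, 0.04, 0.005], [-0.011, 0.04, 0.005], [-0.009, 0.04, 0.005]]
```

drive_tool --pt "-0.033 0.025 0.0" --pt "-0.032 0.026 0.0" --pt "-0.031 0.027 0.0" --pt "-0.03 0.029 0.0" --pt "-0.029 0.03 0.0" --pt "-0.028 0.031 0.0" --pt "-0.027 0.032 0.0" --pt "-0.026 0.033 0.0" --pt "-0.024 0.034 0.0" --pt "-0.023 0.034 0.0" --yaw '[2.1,2.1,2.1,2.1,2.1,2.1,2.1,2.1,2.1,2.1]' --fingers '[0.045,0.045,0.045,0.045,0.045,0.045,0.045,0.045,0.045,0.045]' --grip_force 30

```text
time: 1.4
eef_pos: [294.5, 111.8, 243.9]
tcp_rot: [0.001, 0.892, 0.451, -0.0]
ft_force: [1.3, 0.6, -0.1]
opening: 0.528
```

```bash
python3 -c "
from plan import *
plan((450,-262,140),33.2,10)"
```

```text
pos [294.5 111.8 243.9] jaw 53.7 tot yaw 20.5 row yaw 2.0 t 1.4 op 0.5281421434531636 F [ 1.3  0.6 -0.1]
[[-0.021, 0.035, 0.01], [-0.02, 0.035, 0.01], [-0.018, 0.036, 0.01], [-0.017, 0.037, 0.01], [-0.016, 0.037, 0.01], [-0.014, 0.038, 0.01], [-0.013, 0.038, 0.01], [-0.012, 0.039, 0.01], [-0.01, 0.039, 0.01], [-0.009, 0.04, 0.01]]
```

Tracking is close. Go on above roller D.

drive_tool --pt "-0.021 0.035 0.01" --pt "-0.02 0.035 0.01" --pt "-0.018 0.036 0.01" --pt "-0.017 0.037 0.01" --pt "-0.016 0.037 0.01" --pt "-0.014 0.038 0.01" --pt "-0.013 0.038 0.01" --pt "-0.012 0.039 0.01" --pt "-0.01 0.039 0.01" --pt "-0.009 0.04 0.01" --yaw '[2,2,2,2,2,2,2,2,2,2]' --fingers '[0.045,0.045,0.045,0.045,0.045,0.045,0.045,0.045,0.045,0.045]'

```text
time: 2.65
eef_pos: [452.6, -276.6, 141.8]
tcp_rot: [0.001, 0.959, 0.283, 0.002]
ft_force: [1.2, 0.7, 0.1]
opening: 0.528
```

```bash
python3 -c "
from plan import *
import json
s=snap('wrist','w1.png')
json.dump({k:np.array(v).tolist() for k,v in s.items()},open('s1.json','w'))
plan((450,-262,140),33.2,1)"
```

```text
pos [ 454.3 -281.2  140.8] jaw 32.6 tot yaw -0.6 row yaw -0.6 t 2.7 op 0.5285435444442304 F [-0.2 -3.5 -1.4]
[[0.007, -0.018, 0.001]]
```

View pics/w1.png

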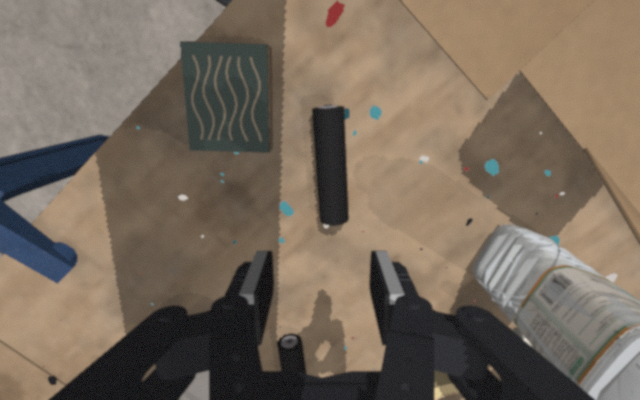

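```bash
python3 -c "
from plan import *
import json
s=json.load(open('s1.json'))
A=px2w('wrist',(328.5,106),14,s);B=px2w('wrist',(333.5,224),14,s);d=B-A
m=(A+B)/2;ang=np.degrees(np.arctan2(d[1],d[0]));print(A,B,m,np.hypot(*d[:2]),ang)
for u in [(271,42),(271,151),(190,150)]: print(px2w('wrist',u,21,s).round())
plan((m[0],m[1],80),ang+90,4); plan((m[0],m[1],18),ang+90,8)"
```

```text
[ 420.65470076 -217.48552146   14.        ] [ 474.82085987 -292.97866779   14.        ] [ 447.73778031 -255.23209463   14.        ] 92.91495001425767 -54.34064727316697
[ 365. -203.   21.]
[ 402. -267.   21.]
[ 352. -299.   21.]
pos [ 454.3 -281.2  140.8] jaw 32.6 tot yaw -3.0 row yaw -0.8 t 2.7 op 0.5285435444442304 F [-0.2 -3.5 -1.4]
[[0.002, -0.006, 0.015], [0.002, -0.006, 0.015], [0.002, -0.006, 0.015], [0.002, -0.006, 0.015]]
pos [ 454.3 -281.2  140.8] jaw 32.6 tot yaw -3.0 row yaw -0.4 t 2.7 op 0.5285435444442304 F [-0.2 -3.5 -1.4]
[[0.001, -0.003, 0.015], [0.001, -0.003, 0.015], [0.001, -0.003, 0.015], [0.001, -0.003, 0.015], [0.001, -0.003, 0.015], [0.001, -0.003, 0.015], [0.001, -0.003, 0.015], [0.001, -0.003, 0.015]]
```

drive_tool --pt "0.002 -0.006 0.015" --pt "0.002 -0.006 0.015" --pt "0.002 -0.006 0.015" --pt "0.002 -0.006 0.015" --pt "0 0 0" --yaw '[-0.8,-0.8,-0.7,-0.7,0]' --fingers '[0.038,0.038,0.038,0.038,0.038]'

```text
time: 3.32
eef_pos: [446.8, -257.0, 77.3]
tcp_rot: [0.001, 0.952, 0.306, 0.001]
ft_force: [-0.3, -0.4, -0.6]
opening: 0.449
```

```bash
python3 -c "
from plan import *
plan((447.7,-255.2,18),35.7,5)"
```

```text
pos [ 446.8 -257.    77.3] jaw 35.6 tot yaw -0.1 row yaw -0.0 t 3.325 op 0.44880585810969814 F [-0.3 -0.4 -0.6]
[[0.0, -0.0, 0.012], [0.0, -0.0, 0.012], [0.0, -0.0, 0.012], [0.0, -0.0, 0.012], [0.0, -0.0, 0.012]]
```

drive_tool --pt "0.001 0 0.015" --pt "0 0 0.015" --pt "0 0 0.015" --pt "0 0 0.01" --pt "0 0 0.003" --pt "0 0 0.001" --pt "0 0 0" --pt "0 0 0" --pt "0 0 0" --yaw '[0,0,0,0,0,0,0,0,0]' --fingers '[0.038,0.038,0.038,0.038,0.038,0.038,0.0,0.0,0.0]' --grip_force 30

```text
time: 4.45
eef_pos: [449.4, -258.1, 16.1]
tcp_rot: [0.003, 0.952, 0.305, 0.002]
ft_force: [-0.4, -0.9, -0.9]
opening: 0.27
```

drive_tool --pt "0 0 -0.01" --pt "0 0 -0.025" --pt "0 0 -0.04" --pt "0 0 -0.04" --pt "0 0 -0.04" --pt "0 0 -0.04" --pt "0 0 -0.03" --pt "0 0 -0.01" --yaw '[0,0,0,0,0,0,0,0]' --fingers '[0,0,0,0,0,0,0,0]'

```text
time: 5.45
eef_pos: [447.2, -256.4, 263.1]
tcp_rot: [0.004, 0.952, 0.305, 0.003]
ft_force: [0.2, -0.7, -0.8]
opening: 0.27
```

```bash
python3 -c "
from plan import *
P=(553.62,49.64);Y=-1.7083
c=deck2w((-72,0,12),P,Y);print(c)
plan((c[0],c[1],245),82.1,10)"
```

```text
[563.93750458 124.20089703 105.293212  ]
pos [ 447.2 -256.4  263.1] jaw 35.5 tot yaw -46.6 row yaw -4.7 t 5.45 op 0.27028768973804507 F [ 0.2 -0.7 -0.8]
[[0.032, -0.024, 0.002], [0.033, -0.022, 0.002], [0.035, -0.019, 0.002], [0.037, -0.016, 0.002], [0.038, -0.013, 0.002], [0.039, -0.01, 0.002], [0.039, -0.007, 0.002], [0.04, -0.003, 0.002], [0.04, -0.0, 0.002], [0.04, 0.003, 0.002]]
```

drive_tool --pt "0.032 -0.024 0.002" --pt "0.033 -0.022 0.002" --pt "0.035 -0.019 0.002" --pt "0.037 -0.016 0.002" --pt "0.038 -0.013 0.002" --pt "0.039 -0.01 0.002" --pt "0.039 -0.007 0.002" --pt "0.04 -0.003 0.002" --pt "0.04 0 0.002" --pt "0.025 0.003 0.01" --yaw '[-4.7,-4.7,-4.7,-4.7,-4.7,-4.7,-4.7,-4.7,-4.7,-4.3]' --fingers '[0,0,0,0,0,0,0,0,0,0]'

```text
time: 6.7
eef_pos: [555.2, 123.4, 227.9]
tcp_rot: [0.002, 0.747, 0.665, -0.002]
ft_force: [-0.6, -0.6, -0.9]
opening: 0.267
```

```bash
python3 -c "
from plan import *
plan((563.9,124.2,160),82.1,5)"
```

```text
pos [555.2 123.4 227.9] jaw 83.4 tot yaw 1.3 row yaw 0.3 t 6.7 op 0.26673767973613366 F [-0.6 -0.6 -0.9]
[[0.0, 0.002, 0.014], [0.0, 0.002, 0.014], [0.0, 0.002, 0.014], [0.0, 0.002, 0.014], [0.0, 0.002, 0.014]]
```

drive_tool --pt "0 0.003 0.016" --pt "0 0.003 0.016" --pt "0 0.001 0.016" --pt "0 0.001 0.012" --pt "0 0 0.004" --pt "0 0 0" --yaw '[0.3,0.3,0.3,0.3,0,0]' --fingers '[0,0,0,0,0,0]'

```text
time: 7.45
eef_pos: [561.0, 119.7, 156.9]
tcp_rot: [0.001, 0.755, 0.655, -0.004]
ft_force: [-0.4, 0.0, -0.6]
opening: 0.262
```

```bash
python3 -c "
from plan import *
import json
s=snap('wrist','w2.png')
json.dump({k:np.array(v).tolist() for k,v in s.items()},open('s2.json','w'))
P=(553.62,49.64);Y=-1.7083
for p in [(-174,54,20),(-174,-54,20),(134,54,20),(134,-54,20),(-72,48,20),(-72,-48,20),(-72,0,12)]: print(p,w2px('wrist',deck2w(p,P,Y),s).round())
plan((563.9,124.2,160),82.1,1)"
```

```text
(-174, 54, 20) [460. 284.]
(-174, -54, 20) [481. 135.]
(134, 54, 20) [-168.  488.]
(134, -54, 20) [-353.  206.]
(-72, 48, 20) [336. 316.]
(-72, -48, 20) [338. 159.]
(-72, 0, 12) [331. 238.]
pos [561.1 119.8 157.2] jaw 81.9 tot yaw -0.2 row yaw -0.2 t 7.5 op 0.2688733456984145 F [0.5 0.7 0. ]
[[0.005, 0.002, -0.003]]
```

View pics/w2.png

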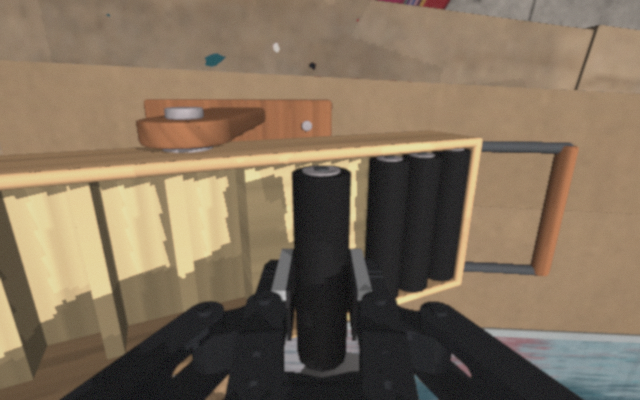

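```bash
python3 -c "
from plan import *
import json
s=json.load(open('s2.json'))
P=np.array((553.62,49.64));Y=-1.7083
Rm=toolR(s)
A=px2w('wrist',(321,171),153,s);B=px2w('wrist',(322,367),157,s)
for q in(A,B): print(q, Rm.T@(q-s['eef_pos']))
ex=np.array([np.cos(Y),np.sin(Y)]);ey=np.array([-ex[1],ex[0]])
for n,q in('A',A),('B',B),('tcp',np.array(s['eef_pos'])): print(n,'deck h',(q[:2]-P)@ex,'y',(q[:2]-P)@ey)
d=B-A; print(np.degrees(np.arctan2(d[1],d[0])),np.degrees(Y),np.hypot(*d[:2]))
"
```

```text
[512.58988203 126.34632176 153.        ] [ -0.24247651 -48.85551053   4.1761352 ]
[605.78709033 113.40972332 157.        ] [ 0.11420349 45.21392156 -0.2836784 ]
A deck h -70.35828014443824 y -51.157040506405785
B deck h -70.31840095520121 y 42.933732806120716
tcp deck h -70.40807930963523 y -2.2810898594303524
-7.902664235276142 -97.87838014219852 94.09078176367217
```

drive_tool --pt "0.003 0.003 0.008" --pt "0.003 0.002 0.008" --pt "0 0 0.008" --pt "0 0 0.003" --pt "0 0 0" --yaw '[0,0,0,0,0]' --fingers '[0,0,0,0,0]'

```text
time: 8.12
eef_pos: [567.7, 125.5, 128.9]
tcp_rot: [0.001, 0.755, 0.655, -0.004]
ft_force: [1.2, -0.3, 0.4]
opening: 0.27
```

```bash
python3 -c "
from plan import *
import json
s=snap('wrist','w3.png',(260,100,520,310),3)
json.dump({k:np.array(v).tolist() for k,v in s.items()},open('s3.json','w'))
P=np.array((553.62,49.64));Y=-1.7083
ex=np.array([np.cos(Y),np.sin(Y)]);ey=np.array([-ex[1],ex[0]]);q=np.array(s['eef_pos'])
print(q,(q[:2]-P)@ex,'y',(q[:2]-P)@ey)
for p in [(-174,-54,20),(-72,-48,20),(-72,-48,0),(-72,-45,24),(-107,-45,12)]: print(p,(w2px('wrist',deck2w(p,P,Y),s)-[260,100])*3)
Rm=toolR(s)
for dy in(-48.8,-46.8,-44.8): print(dy,(w2px('wrist',q+Rm@[0,dy,4],s)-[260,100])*3)
"
```

```text
[567.7275004  125.45899833 128.90775872] -77.03708827252233 y 3.5817740978649097
(-174, -54, 20) [697.52624277  92.64460647]
(-72, -48, 20) [195.96074367 174.56444159]
(-72, -48, 0) [141.33283671 152.7966778 ]
(-72, -45, 24) [208.41371493 200.47913239]
(-107, -45, 12) [364.82466497 165.26762277]
-48.8 [184.82595269 213.72330455]
-46.8 [184.83679849 228.32720904]
-44.8 [184.84754492 242.79729704]
```

View pics/w3.png

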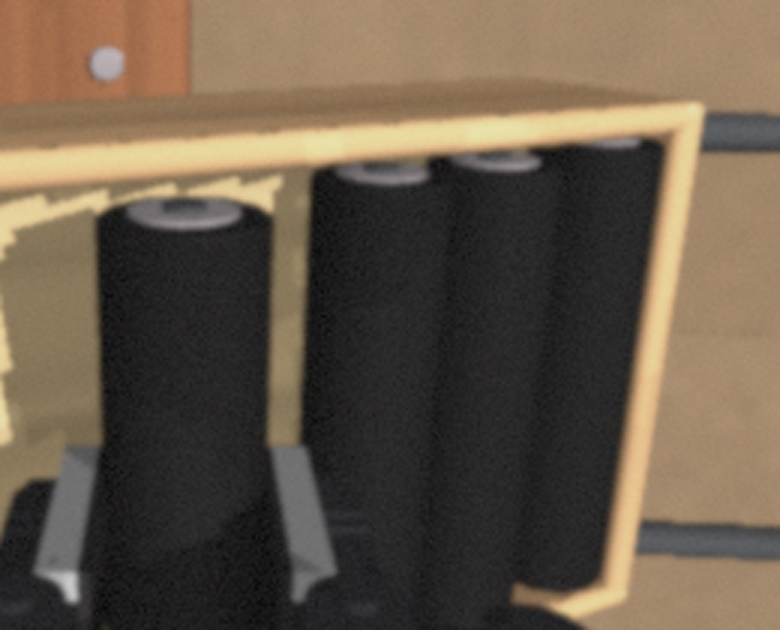

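drive_tool --pt "0 0 0.005" --pt "0 0 0.003" --pt "0 0 0" --pt "0 0 0" --yaw '[0,0,0,0]' --fingers '[0,0,0,0]'

```text
time: 8.68
eef_pos: [568.0, 125.3, 121.0]
tcp_rot: [0.001, 0.755, 0.655, -0.003]
ft_force: [-0.6, 0.1, -0.3]
opening: 0.268
```

drive_tool --pt "0 0 0.002" --pt "0 0 0" --pt "0 0 0" --yaw '[0,0,0]' --fingers '[0,0.028,0.032]'

```text
time: 9.05
eef_pos: [568.2, 125.4, 119.1]
tcp_rot: [0.001, 0.755, 0.655, -0.003]
ft_force: [0.8, 1.0, -0.0]
opening: 0.372
```

drive_tool --pt "0 0 -0.002" --pt "0 0 -0.01" --pt "0 0 -0.02" --pt "0 0 -0.03" --pt "0 0 -0.04" --pt "0 0 -0.03" --pt "0 0 0" --yaw '[0,0,0,0,0,0,0]' --fingers '[0.037,0.037,0.037,0.037,0.037,0.037,0.037]'

```text
time: 9.93
eef_pos: [568.8, 126.1, 259.2]
tcp_rot: [0.002, 0.755, 0.655, -0.002]
ft_force: [-0.3, -0.4, -0.0]
opening: 0.432
```

```bash
python3 -c "
from plan import *
snap('wrist','w4.png')
plan((537,-454,250),37,16)"
```

```text
pos [568.2 126.1 257.8] jaw 81.9 tot yaw 44.9 row yaw 2.8 t 9.975 op 0.43274311502664276 F [ 0.3 -0.2  0.4]
[[-0.036, 0.003, 0.0], [-0.036, 0.005, 0.0], [-0.036, 0.007, 0.0], [-0.035, 0.008, 0.0], [-0.035, 0.01, 0.0], [-0.034, 0.012, 0.0], [-0.034, 0.014, 0.0], [-0.033, 0.015, 0.0], [-0.032, 0.017, 0.0], [-0.031, 0.018, 0.0], [-0.03, 0.02, 0.0], [-0.029, 0.021, 0.0], [-0.028, 0.023, 0.0], [-0.027, 0.024, 0.0], [-0.026, 0.025, 0.0], [-0.025, 0.027, 0.0]]
```

View pics/w4.png

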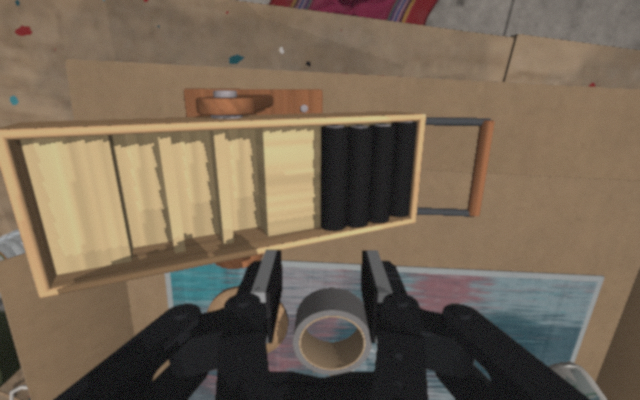

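drive_tool --pt "-0.036 0.003 0.0" --pt "-0.036 0.005 0.0" --pt "-0.036 0.007 0.0" --pt "-0.035 0.008 0.0" --pt "-0.035 0.01 0.0" --pt "-0.034 0.012 0.0" --pt "-0.034 0.014 0.0" --pt "-0.033 0.015 0.0" --pt "-0.032 0.017 0.0" --pt "-0.031 0.018 0.0" --yaw '[2.8,2.8,2.8,2.8,2.8,2.8,2.8,2.8,2.8,2.8]' --fingers '[0.038,0.038,0.038,0.038,0.038,0.038,0.038,0.038,0.038,0.038]'

```text
time: 11.22
eef_pos: [540.8, -243.3, 249.9]
tcp_rot: [-0.003, 0.894, 0.448, -0.008]
ft_force: [0.1, -0.8, -0.7]
opening: 0.444
```

```bash
python3 -c "
from plan import *
plan((535,-450,150),37,7)"
```

```text
pos [ 540.8 -243.3  249.9] jaw 53.2 tot yaw 16.2 row yaw 2.3 t 11.225 op 0.4444563344363952 F [ 0.1 -0.8 -0.7]
[[-0.024, 0.017, 0.014], [-0.023, 0.018, 0.014], [-0.023, 0.019, 0.014], [-0.022, 0.02, 0.014], [-0.021, 0.021, 0.014], [-0.02, 0.022, 0.014], [-0.019, 0.022, 0.014]]
```

drive_tool --pt "-0.024 0.017 0.0" --pt "-0.023 0.018 0.005" --pt "-0.023 0.019 0.015" --pt "-0.022 0.02 0.02" --pt "-0.021 0.021 0.02" --pt "-0.02 0.022 0.02" --pt "-0.017 0.019 0.018" --pt "0 0 0" --yaw '[2.3,2.3,2.3,2.3,2.3,2.3,2.3,0]' --fingers '[0.038,0.038,0.038,0.038,0.038,0.038,0.038,0.038]'

```text
time: 12.22
eef_pos: [527.2, -452.1, 139.0]
tcp_rot: [-0.008, 0.95, 0.312, -0.012]
ft_force: [-1.0, 0.2, 0.9]
opening: 0.441
```

```bash
python3 -c "
from plan import *
import json
s=snap('wrist','w5.png')
json.dump({k:np.array(v).tolist() for k,v in s.items()},open('s5.json','w'))
plan((535,-450,150),37,1)"
```

```text
pos [ 527.8 -451.4  139.9] jaw 36.5 tot yaw -0.5 row yaw -0.5 t 12.275 op 0.4453618006113445 F [-0.2 -0.3 -1.1]
[[0.007, 0.003, -0.01]]
```

View pics/w5.png

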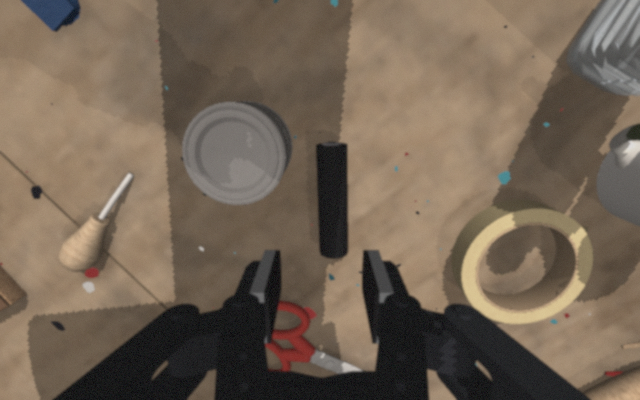

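```bash
python3 -c "
from plan import *
import json
s=json.load(open('s5.json'))
A=px2w('wrist',(331.5,143),14,s);B=px2w('wrist',(334,257.5),14,s);d=B-A
m=(A+B)/2;ang=np.degrees(np.arctan2(d[1],d[0]));print(A,B,m,np.hypot(*d[:2]),ang)
T=px2w('wrist',(235,153),51,s);print(T); u=d/np.linalg.norm(d);r=T-m;print('along',r@u,'perp',r[0]*u[1]-r[1]*u[0])
plan((m[0],m[1],80),ang+90,4)"
```

```text
[ 505.49239452 -414.06222638   14.        ] [ 563.72681161 -488.39094258   14.        ] [ 534.60960306 -451.22658448   14.        ] 94.42460159504905 -51.92231899661163
[ 455.81918985 -452.62097675   51.        ]
along -47.49472407406959 perp 62.88183146788501
pos [ 527.8 -451.4  139.9] jaw 36.5 tot yaw -1.6 row yaw -0.4 t 12.275 op 0.4453618006113445 F [-0.2 -0.3 -1.1]
[[0.001, 0.001, 0.015], [0.001, 0.001, 0.015], [0.001, 0.001, 0.015], [0.001, 0.001, 0.015]]
```

drive_tool --pt "0.002 0.001 0.015" --pt "0.002 0.001 0.015" --pt "0.001 0.001 0.015" --pt "0.001 0.001 0.012" --pt "0 0 0" --yaw '[-0.4,-0.4,-0.4,-0.4,0]' --fingers '[0.038,0.038,0.038,0.038,0.038]'

```text
time: 12.9
eef_pos: [534.7, -447.4, 79.2]
tcp_rot: [-0.008, 0.944, 0.329, -0.011]
ft_force: [-0.3, -0.1, 0.5]
opening: 0.439
```

```bash
python3 -c "
from plan import *
plan((534.6,-451.2,17),38.1,4)"
```

```text
pos [ 534.7 -447.4   79.2] jaw 38.4 tot yaw 0.3 row yaw 0.1 t 12.9 op 0.4386126586025318 F [-0.3 -0.1  0.5]
[[-0.001, 0.001, 0.016], [-0.001, 0.001, 0.016], [-0.001, 0.001, 0.016], [-0.001, 0.001, 0.016]]
```

drive_tool --pt "-0.001 0.001 0.015" --pt "-0.001 0.001 0.015" --pt "0 0.001 0.015" --pt "0 0 0.01" --pt "0 0 0.004" --pt "0 0 0.001" --pt "0 0 0" --pt "0 0 0" --pt "0 0 0" --yaw '[0,0,0,0,0,0,0,0,0]' --fingers '[0.038,0.038,0.038,0.038,0.038,0.038,0.0,0.0,0.0]' --grip_force 30

```text
time: 14.02
eef_pos: [533.9, -451.7, 16.3]
tcp_rot: [-0.007, 0.944, 0.329, -0.011]
ft_force: [-0.7, -0.9, -0.2]
opening: 0.269
```

drive_tool --pt "0 0 -0.01" --pt "0 0 -0.025" --pt "0 0 -0.04" --pt "0 0 -0.04" --pt "0 0 -0.04" --pt "0 0 -0.04" --pt "0 0 -0.03" --pt "0 0 -0.01" --yaw '[0,0,0,0,0,0,0,0]' --fingers '[0,0,0,0,0,0,0,0]'

```text
time: 15.02
eef_pos: [539.6, -452.8, 263.7]
tcp_rot: [-0.006, 0.944, 0.329, -0.01]
ft_force: [0.8, -0.2, -1.7]
opening: 0.27
```

```bash
python3 -c "
from plan import *
P=(553.62,49.64);Y=-1.7083
c=deck2w((-50,0,12),P,Y);print(c)
plan((c[0],c[1],250),82.1,15)"
```

```text
[561.22215488 104.57804076 114.86245375]
pos [ 539.6 -452.8  263.7] jaw 38.4 tot yaw -43.7 row yaw -2.9 t 15.025 op 0.27017675569367455 F [ 0.8 -0.2 -1.7]
[[0.024, -0.028, 0.001], [0.026, -0.027, 0.001], [0.027, -0.026, 0.001], [0.028, -0.024, 0.001], [0.029, -0.023, 0.001], [0.031, -0.021, 0.001], [0.032, -0.02, 0.001], [0.033, -0.018, 0.001], [0.033, -0.016, 0.001], [0.034, -0.015, 0.001], [0.035, -0.013, 0.001], [0.035, -0.011, 0.001], [0.036, -0.009, 0.001], [0.036, -0.007, 0.001], [0.037, -0.006, 0.001]]
```

drive_tool --pt "0.024 -0.028 0.0" --pt "0.026 -0.027 0.0" --pt "0.027 -0.026 0.0" --pt "0.028 -0.024 0.0" --pt "0.029 -0.023 0.0" --pt "0.031 -0.021 0.0" --pt "0.032 -0.02 0.0" --pt "0.033 -0.018 0.0" --pt "0.033 -0.016 0.0" --pt "0.034 -0.015 0.0" --yaw '[-2.9,-2.9,-2.9,-2.9,-2.9,-2.9,-2.9,-2.9,-2.9,-2.9]' --fingers '[0,0,0,0,0,0,0,0,0,0]'

```text
time: 16.27
eef_pos: [548.7, -70.4, 259.2]
tcp_rot: [-0.012, 0.829, 0.56, -0.01]
ft_force: [0.5, -0.1, -0.6]
opening: 0.272
```

```bash
python3 -c "
from plan import *
plan((562,104.6,225),82.1,6)"
```

```text
pos [548.7 -70.4 259.2] jaw 68.1 tot yaw -14.0 row yaw -2.3 t 16.275 op 0.27188556033699923 F [ 0.5 -0.1 -0.6]
[[0.028, -0.009, 0.006], [0.028, -0.008, 0.006], [0.029, -0.007, 0.006], [0.029, -0.005, 0.006], [0.029, -0.004, 0.006], [0.029, -0.003, 0.006]]
```

drive_tool --pt "0.028 -0.009 0.0" --pt "0.028 -0.008 0.003" --pt "0.029 -0.007 0.006" --pt "0.029 -0.005 0.01" --pt "0.026 -0.002 0.014" --pt "0.022 0.0 0.02" --pt "0 0 0.02" --pt "0 0 0.015" --pt "0 0 0" --yaw '[-2.3,-2.3,-2.3,-2.3,-2.3,-2.3,0,0,0]' --fingers '[0,0,0,0,0,0,0,0,0]'

```text
time: 17.4
eef_pos: [557.1, 104.0, 164.6]
tcp_rot: [-0.016, 0.751, 0.66, -0.011]
ft_force: [0.5, -0.1, -0.5]
opening: 0.274
```

```bash
cat > look.py <<'E'
from plan import *
import sys,json
s=snap('wrist',sys.argv[1],(230,110,430,390),2.1)
json.dump({k:np.array(v).tolist() for k,v in s.items()},open('s6.json','w'))
P=np.array((553.62,49.64));Y=-1.7083
ex=np.array([np.cos(Y),np.sin(Y)]);ey=np.array([-ex[1],ex[0]]);q=np.array(s['eef_pos']);Rm=toolR(s)
print(q,'h',(q[:2]-P)@ex,'y',(q[:2]-P)@ey,'tilt',Rm[:,2].round(3),'jaw',np.degrees(np.arctan2(Rm[1,0],Rm[0,0])))
for dy in(-50,-48,-46,-44,-42,-40): print(dy,((w2px('wrist',q+Rm@[0,dy,4],s)-[230,110])*2.1).round())
E
python3 look.py w6.png
```

```text
[557.13577819 103.96240991 164.58474695] h -54.29158502739032 y -3.9634214257807816 tilt [-0.038  0.008 -0.999] jaw 82.58229576226765
-50 [192. 122.]
-48 [192. 133.]
-46 [192. 143.]
-44 [192. 153.]
-42 [192. 163.]
-40 [192. 173.]
```

View pics/w6.png

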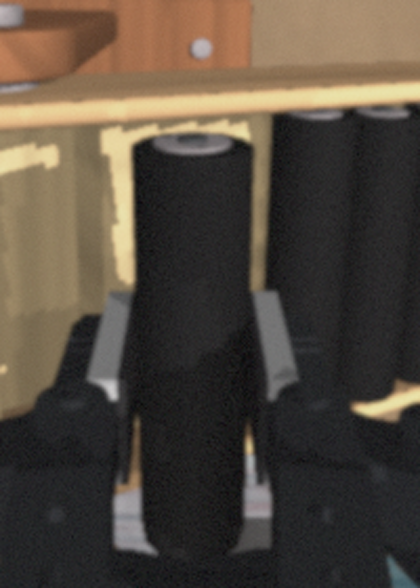

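drive_tool --pt "0.001 0.003 0.012" --pt "0 0.002 0.01" --pt "0 0.001 0.005" --pt "0 0 0" --yaw '[0.3,0.2,0,0]' --fingers '[0,0,0,0]'

```text
time: 17.95
eef_pos: [564.2, 103.7, 137.6]
tcp_rot: [-0.014, 0.755, 0.656, -0.01]
ft_force: [0.1, -0.3, 0.3]
opening: 0.268
```

```bash
python3 look.py w7.png
```

```text
[564.18936125 103.69840989 137.55562489] h -54.99691696847304 y 3.059771358420471 tilt [-0.034  0.009 -0.999] jaw 81.96616926410505
-50 [192. 122.]
-48 [192. 133.]
-46 [192. 143.]
-44 [192. 153.]
-42 [192. 163.]
-40 [192. 173.]
```

drive_tool --pt "0 -0.001 0.005" --pt "0 0 0.004" --pt "0 0 0" --pt "0 0 0" --pt "0 0 0" --yaw '[0,0,0,0,0]' --fingers '[0,0,0,0.028,0.032]'

```text
time: 18.62
eef_pos: [563.3, 104.1, 129.0]
tcp_rot: [-0.014, 0.755, 0.656, -0.009]
ft_force: [0.7, 0.5, 0.3]
opening: 0.373
```

drive_tool --pt "0 0 -0.002" --pt "0 0 -0.01" --pt "0 0 -0.02" --pt "0 0 -0.03" --pt "0 0 -0.04" --pt "0 0 -0.02" --pt "0 0 0" --yaw '[0,0,0,0,0,0,0]' --fingers '[0.037,0.037,0.037,0.037,0.037,0.037,0.037]'

```text
time: 19.5
eef_pos: [567.8, 102.9, 258.6]
tcp_rot: [-0.013, 0.755, 0.656, -0.008]
ft_force: [0.3, 0.0, -0.6]
opening: 0.432
```

```bash
python3 -c "
from plan import *
import json
s=snap('wrist','w8.png')
json.dump({k:np.array(v).tolist() for k,v in s.items()},open('s8.json','w'))
P=(553.62,49.64);Y=-1.7083
c=deck2w((-232,0,38),P,Y);print(c)
for y in(-40,0,40): print(w2px('wrist',deck2w((-232,y,38),P,Y),s))
plan((c[0],c[1],160),82.1,6)"
```

```text
[585.23565009 278.11493917  59.1103512 ]
[503.92074391 130.28679169]
[497.91302873 171.24099072]
[492.29704151 209.52480607]
pos [567.4 102.8 257.6] jaw 82.0 tot yaw -0.1 row yaw -0.0 t 19.55 op 0.43314976872742733 F [-0.1  0.2  0.3]
[[0.029, -0.001, 0.016], [0.029, -0.001, 0.016], [0.029, -0.001, 0.016], [0.029, -0.001, 0.016], [0.029, -0.001, 0.016], [0.029, -0.001, 0.016]]
```

View pics/w8.png

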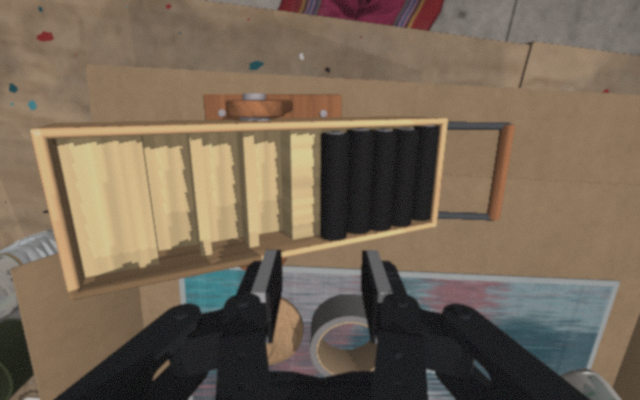

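drive_tool --pt "0.03 -0.001 0.01" --pt "0.03 -0.001 0.016" --pt "0.03 -0.001 0.02" --pt "0.03 -0.001 0.02" --pt "0.03 -0.001 0.025" --pt "0.026 -0.001 0.025" --pt "0 0 0.02" --pt "0 0 0" --yaw '[0,0,0,0,0,0,0,0]' --fingers '[0.042,0.042,0.042,0.042,0.042,0.042,0.042,0.042]'

```text
time: 20.55
eef_pos: [576.7, 282.6, 108.9]
tcp_rot: [-0.016, 0.755, 0.655, -0.015]
ft_force: [-0.5, -0.4, -0.3]
opening: 0.489
```

```bash
python3 -c "
from plan import *
plan((585.5,279.5,57),82.1,5)"
```

```text
pos [576.7 282.6 108.9] jaw 81.9 tot yaw -0.2 row yaw -0.0 t 20.55 op 0.4885090125831188 F [-0.5 -0.4 -0.3]
[[-0.0, 0.002, 0.01], [-0.0, 0.002, 0.01], [-0.0, 0.002, 0.01], [-0.0, 0.002, 0.01], [-0.0, 0.002, 0.01]]
```

drive_tool --pt "-0.001 0.003 0.012" --pt "-0.001 0.003 0.012" --pt "0 0.003 0.012" --pt "0 0.001 0.01" --pt "0 0 0.005" --pt "0 0 0" --yaw '[0,0,0,0,0,0]' --fingers '[0.042,0.042,0.042,0.042,0.042,0.042]'

```text
time: 21.3
eef_pos: [585.5, 278.1, 55.2]
tcp_rot: [-0.015, 0.756, 0.655, -0.014]
ft_force: [0.2, 0.4, -0.2]
opening: 0.491
```

drive_tool --pt "0 0 0" --pt "0 0 0" --pt "0 0 0" --pt "0 0 0" --yaw '[0,0,0,0]' --fingers '[0,0,0,0]' --grip_force 35

```text
time: 21.8
eef_pos: [586.1, 280.5, 55.9]
tcp_rot: [-0.016, 0.755, 0.655, -0.012]
ft_force: [1.5, 0.3, -3.6]
opening: 0.138
```

drive_tool --pt "0.0015 0 -0.007" --pt "0.0015 0 -0.007" --pt "0.001 0 -0.007" --pt "0.001 -0.001 -0.007" --pt "0.0005 0 -0.007" --pt "0.0005 0 -0.007" --pt "0.0005 0 -0.007" --pt "0 -0.001 -0.007" --pt "0 0 -0.007" --pt "0 0 -0.007" --yaw '[0,0,0,0,0,0,0,0,0,0]' --fingers '[0,0,0,0,0,0,0,0,0,0]'

```text
time: 23.05
eef_pos: [586.9, 286.6, 130.2]
tcp_rot: [-0.017, 0.755, 0.655, -0.013]
ft_force: [0.0, -0.6, -7.0]
opening: 0.133
```

```bash
cat > arc.py <<'E'
from geo import *
s=arm.observe();P=np.array((553.62,49.64));Y=-1.7083
ex=np.array([np.cos(Y),np.sin(Y)]);ey=np.array([-ex[1],ex[0]]);q=np.array(s['eef_pos']);Rm=toolR(s)
g=q-Rm[:,2]*3  # bar held about 3 mm behind the TCP
h=(g[:2]-P)@ex; v=g[2]-115
print('t',s['time'],'h',h.round(1),'v',v.round(1),'r',np.hypot(h,v).round(1),'y',((q[:2]-P)@ey).round(1),'tray',(np.arctan2(v,-h)+0.238).round(3),'tilt',Rm[:,2].round(3),'F',np.round(s['ft_force'],1),'op',round(float(s['opening']),3),np.round(s['q'],2))
E
python3 arc.py
```

```text
t 23.05 h -239.3 v 18.2 r 240.0 y 0.5 tray 0.314 tilt [-0.042  0.008 -0.999] F [ 0.  -0.6 -7. ] op 0.133 [0.33 0.64 0.09 1.06 0.02 0.47]
```

drive_tool --pt "-0.0005 0 -0.007" --pt "-0.001 -0.001 -0.007" --pt "-0.001 0 -0.007" --pt "-0.001 0 -0.007" --pt "-0.0015 -0.001 -0.007" --pt "-0.0015 0 -0.007" --pt "-0.002 0 -0.007" --pt "-0.002 -0.001 -0.007" --pt "-0.002 0 -0.0065" --pt "-0.0025 0 -0.0065" --yaw '[0,0,0,0,0,0,0,0,0,0]' --fingers '[0,0,0,0,0,0,0,0,0,0]'

```text
time: 24.3
eef_pos: [584.5, 270.1, 204.0]
tcp_rot: [-0.017, 0.755, 0.655, -0.013]
ft_force: [0.3, 1.3, -5.2]
opening: 0.138
```

```bash
python3 arc.py
```

```text
t 24.3 h -222.7 v 92.0 r 240.9 y 0.4 tray 0.63 tilt [-0.042  0.008 -0.999] F [ 0.3  1.3 -5.2] op 0.138 [0.31 0.57 0.18 1.21 0.02 0.45]
```

drive_tool --pt "-0.003 0 -0.0065" --pt "-0.003 -0.001 -0.0065" --pt "-0.003 0 -0.0065" --pt "-0.0035 0 -0.006" --pt "-0.0035 -0.001 -0.006" --pt "-0.0035 0 -0.006" --pt "-0.004 0 -0.006" --pt "-0.004 0 -0.0055" --pt "0 0 0" --pt "0 0 0" --yaw '[0,0,0,0,0,0,0,0,0,0]' --fingers '[0,0,0,0,0,0,0,0,0,0]'

```text
time: 25.55
eef_pos: [580.3, 241.2, 258.0]
tcp_rot: [-0.017, 0.755, 0.655, -0.012]
ft_force: [-0.4, 1.8, -3.7]
opening: 0.131
```

```bash
python3 arc.py; python3 -c "
from h import *
snap('scene','sc2.png',(180,80,460,340),2.2)"
```

```text
t 25.55 h -193.3 v 146.0 r 242.3 y 0.2 tray 0.885 tilt [-0.041  0.009 -0.999] F [-0.4  1.8 -3.7] op 0.131 [0.27 0.52 0.23 1.32 0.02 0.41]
```

View pics/sc2.png

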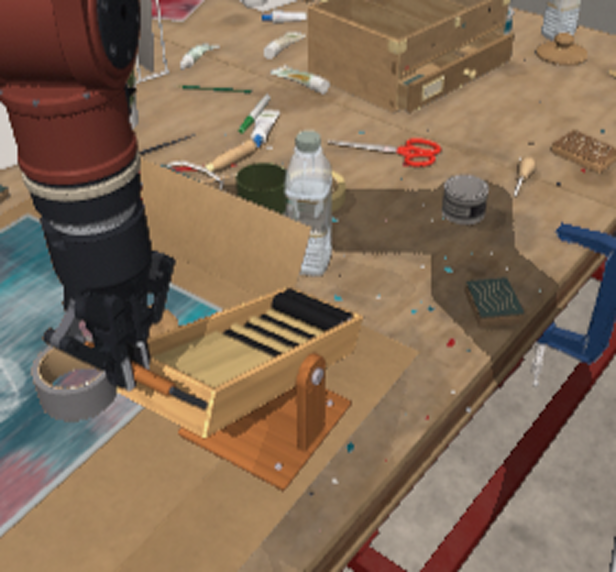

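drive_tool --pt "0 0 0" --pt "0 0 0" --pt "0.004 0 0.0055" --pt "0.004 0 0.006" --pt "0.0035 0.001 0.006" --pt "0.0035 0 0.006" --pt "0.0035 0 0.006" --pt "0.003 0.001 0.0065" --pt "0.003 0 0.0065" --pt "0.003 0 0.0065" --yaw '[0,0,0,0,0,0,0,0,0,0]' --fingers '[0,0,0,0,0,0,0,0,0,0]'

```text
time: 26.85
eef_pos: [584.4, 269.4, 206.1]
tcp_rot: [-0.016, 0.755, 0.655, -0.013]
ft_force: [-1.1, -4.5, 1.6]
opening: 0.132
```

```bash
python3 arc.py
```

```text
t 26.85 h -221.9 v 94.1 r 241.0 y 0.4 tray 0.639 tilt [-0.04   0.006 -0.999] F [-1.1 -4.5  1.6] op 0.132 [0.31 0.57 0.18 1.22 0.02 0.45]
```

drive_tool --pt "0.0025 0 0.0065" --pt "0.002 0 0.0065" --pt "0.002 0.001 0.007" --pt "0.002 0 0.007" --pt "0.0015 0 0.007" --pt "0.0015 0.001 0.007" --pt "0.001 0 0.007" --pt "0.001 0 0.007" --pt "0.001 0.001 0.007" --pt "0.0005 0 0.007" --yaw '[0,0,0,0,0,0,0,0,0,0]' --fingers '[0,0,0,0,0,0,0,0,0,0]'

```text
time: 28.1
eef_pos: [586.9, 286.4, 132.4]
tcp_rot: [-0.016, 0.755, 0.655, -0.012]
ft_force: [0.9, -1.5, 2.9]
opening: 0.132
```

```bash
python3 arc.py
```

```text
t 28.1 h -239.0 v 20.4 r 239.9 y 0.5 tray 0.323 tilt [-0.04   0.008 -0.999] F [ 0.9 -1.5  2.9] op 0.132 [0.33 0.63 0.09 1.07 0.02 0.47]
```

drive_tool --pt "0 0 0.007" --pt "0 0 0.007" --pt "0 0.001 0.007" --pt "-0.0005 0 0.007" --pt "-0.0005 0 0.007" --pt "-0.0005 0.001 0.007" --pt "-0.001 0 0.007" --pt "-0.001 0 0.007" --pt "-0.0015 0.001 0.007" --pt "-0.0015 0 0.007" --yaw '[0,0,0,0,0,0,0,0,0,0]' --fingers '[0,0,0,0,0,0,0,0,0,0]'

```text
time: 29.35
eef_pos: [586.1, 280.8, 57.2]
tcp_rot: [-0.017, 0.755, 0.655, -0.012]
ft_force: [0.6, 1.6, 3.3]
opening: 0.134
```

```bash
python3 arc.py
```

```text
t 29.35 h -233.4 v -54.8 r 239.8 y 0.5 tray 0.008 tilt [-0.04   0.01  -0.999] F [0.6 1.6 3.3] op 0.134 [ 0.32  0.7  -0.01  0.9   0.02  0.46]
```

Push a touch further to seat it, then let go and lift clear.

drive_tool --pt "0 0 0.003" --pt "0 0 0.002" --pt "0 0 0" --pt "0 0 0" --pt "0 0 0" --yaw '[0,0,0,0,0]' --fingers '[0,0,0,0.025,0.038]'

```text
time: 29.98
eef_pos: [586.7, 279.9, 54.9]
tcp_rot: [-0.016, 0.755, 0.655, -0.011]
ft_force: [-0.5, -0.2, 0.6]
opening: 0.448
```

drive_tool --pt "0 0 -0.005" --pt "0 0 -0.015" --pt "0 0 -0.03" --pt "0 0 -0.04" --pt "-0.01 0 -0.04" --pt "-0.04 0 -0.04" --pt "-0.04 0 -0.03" --pt "-0.04 0 -0.01" --pt "-0.03 0 0" --pt "0 0 0" --yaw '[0,0,0,0,0,0,0,0,0,0]' --fingers '[0.038,0.038,0.038,0.038,0.038,0.038,0.038,0.038,0.038,0.038]'

```text
time: 31.22
eef_pos: [573.0, 114.6, 280.4]
tcp_rot: [-0.012, 0.755, 0.655, -0.008]
ft_force: [0.0, 0.2, 0.6]
opening: 0.447
```

```bash
python3 -c "
from geo import *
s=snap('wrist','w9.png');print(s['time'],s['eef_pos'],s['ft_force'])
P=(553.62,49.64);Y=-1.7083
for p in [(-232,0,38),(-174,-54,20),(-174,54,20),(-155,0,12),(-131,0,12),(-10,0,-13),(28,0,-13),(66,0,-13)]: print(p,w2px('wrist',deck2w(p,P,Y),s).round())"
```

```text
31.225 [572.97412189 114.63366515 280.38323603] [0.01164175 0.17254181 0.62481941]
(-232, 0, 38) [476. 163.]
(-174, -54, 20) [426. 111.]
(-174, 54, 20) [418. 215.]
(-155, 0, 12) [402. 165.]
(-131, 0, 12) [382. 168.]
(-10, 0, -13) [256. 175.]
(28, 0, -13) [213. 179.]
(66, 0, -13) [164. 184.]
```

View pics/w9.png

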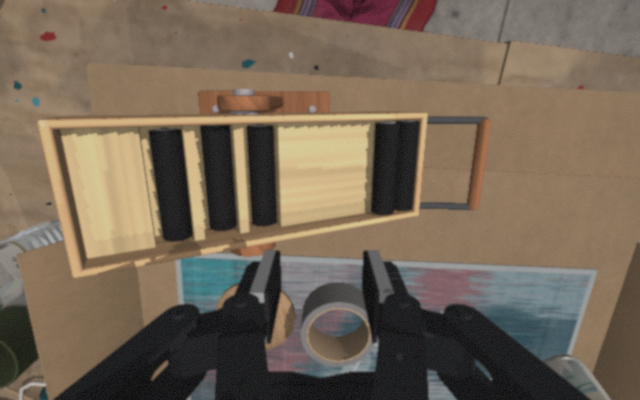

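```bash
python3 -c "
from plant import close_job
print(close_job())"
```

```text
the job is handed in; nothing more can be done
None
```

I laid both stray rollers in the channel with the other three. I then tipped the board over by its bar, brought it back home, released the bar, moved the gripper clear and handed the job in at about 31 s.

**Tipping:** the arm pose put the tray at about 0.885 rad when tipped over. I held it there for over 0.3 s. The camera then showed three rollers in the pockets and two at the far wall. Tipping took about 0.25 rad/s each way, with wrist forces of about 7 N at most in the readings at the end of each move.

**Final check:** the last wrist picture showed one roller in each pocket, two side by side against the channel end wall, and the board at home. Before I let go of the bar, the tray was at about 0.008 rad by the arm pose.

**Small disagreement:** in that picture all five rollers appeared 5–6 px off my predicted positions. The two channel rollers were off by the same amount, so I took it as calibration error, not a misplaced roller.

**Not measured:** I saw no sign that any of the other things on the table had moved, but I did not measure their final positions. The hand-in gave no verdict.

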